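# Gauge the board-spacing jig and latch it

## Task

Clear the small solder reel off the board-spacing jig and stand it upright on the bench. Then slide the wide gauge blade (not the narrow one) flat into the gap under the jig's pale upper plate until the scribed line across the blade is level with the plate's front edge, and slide the jig's latch fully across behind the gauge so that it cannot creep out. Leave everything else on the bench where it is.

Things in the scene. Friction and masses are not known exactly. Their poses are not given: they have to be found in the camera images.
- jig: Jig, fixed; place and yaw vary. Brown base board, top z = 15 mm, over own x -110..+90, y -65..+120. Pale upper plate over x 0..90, y -55..+55, underside z 23, top z 28: the gap is 8 mm high, 45 mm wide (y -22.5..+22.5), 90 deep, no stop inside. Origin: table level, below the middle of the plate's front edge; +x runs into the gap, away from the robot; +y to the latch side; z up.
- gauge: Wide gauge, loose, about 0.2 kg: steel blade 100 long, 40 wide, 6 thick, lying flat; a 2 mm wide dark line is scribed across it 75 mm from the tip. Near the tail stands an aluminium cross bar. Origin: underside, below the scribed line, on the centreline; +x points to the tip (tip x +75, tail end x -25), z up. Pushed on the bar it slides without tipping.
- mouth (a point): Middle of the gap's mouth: on the upper plate's front edge line, at mid gap height (19 mm above the bench). In front of it (jig x -27..0) two aluminium guides, 8 mm high (to z = 23 mm), flare from the 45 mm wide gap to about 66 mm inside width.
- gauge_bar (a point): Centre of the top of the wide gauge's cross bar: 12 mm thick along the blade (gauge x -25..-13), 90 long across it (y -45..+45), z 12..38 mm, on a 40 mm wide foot (same x, z 6..12). At the right depth its front is 13 mm from the upper plate's edge, too close for a finger: push it from behind for the last part.
- spare_gauge: Narrow gauge, a bystander: same as the wide gauge (cross bar, length, origin) but its blade is only 22 mm wide. Leave it. Both gauges lie to the robot's right and may have changed places.
- reel: Small solder reel, loose, about 0.12 kg: two white flanges 40 mm in diameter, 6 thick, narrower winding between; 45 mm tall. At the start it stands upright on the jig's base board (underside at z = 15 mm), in the gauge's way. Origin: centre of its underside.
- latch (a joint): Slide of the latch bar on the jig, m: 0 to 0.008 at the start (open), 0.045 fully across at its stop; grows towards the jig's -y. Friction about 1.5 N, no spring. Steel bar at jig x -42..-32, z 17..37 mm, 55 long in y; inner end at jig y +55 when 0, +10 when 0.045. Across, it passes 7 mm behind a gauge at the right depth; a gauge 7 mm or more short blocks it.
- latch_post (a point): Centre of the top of the black upright post on the latch bar, to push or pinch: 14 mm in diameter, from z = 37 to 65 mm, 42 mm outwards (+y of the jig) of the bar's inner end, at jig x = -37 mm. It moves with the latch.
- spool: Large wire spool, bystander, standing; black flanges 84 mm in diameter, 70 mm tall. Origin: centre of its underside.
- flux: Small flux bottle, bystander, standing; 30 mm in diameter, 60 mm tall. Origin: centre of its underside.
- spanner: Flat spanner, bystander, lying near the robot, 130 mm long along its x. Origin: at its middle.
- tin: Open aluminium parts tin, bystander, 80 x 100 mm, 28 mm tall. Origin: centre of its underside.
- cutters: Side cutters, bystander, lying; about 130 mm long, jaws to their +x, 12 mm tall. Origin: near the pivot, at table level.
- iron_stand: Soldering-iron stand, bystander, fixed to the bench on the robot's left: base 130 (x) x 75 (y) mm, 25 mm tall; the iron in its holder leans away to +x, up to 210 mm high and 145 mm from the origin. Origin: centre of its underside.

How it is judged:
On the way, in this order (a step that is already met when the one before it is completed fails the run):
1. the small reel stands upright on the bench, off the jig (height (world z) of reel below 0.008 m and angle between reel's own z axis and vertical below 0.2 rad), for 0.2 s.
2. the wide gauge lies in the gap with its line level with the plate's edge (x of gauge in the frame of jig between -0.0045 and 0.0045 m and y of gauge in the frame of jig between -0.006 and 0.006 m and z of gauge in the frame of jig between 0.012 and 0.019 m and angle between the x axis of gauge and the x axis of jig, either way round below 0.1 rad and angle between gauge's own z axis and vertical below 0.05 rad), for 0.2 s.
3. the latch is slid across behind the gauge (value of joint latch above 0.038 m), for 0.2 s.
At the end, for the whole second after the job is handed in: The small reel stands upright (within 0.2 rad) on the bench top itself; the wide gauge lies flat in the gap, its scribed line within 4.5 mm of the upper plate's front edge, centred within 6 mm and along the gap within 0.1 rad; the latch is at least 38 mm across; reel and gauge are at rest (all of step 1 and all of step 2 and value of joint latch above 0.038 m and linear speed of each of reel, gauge below 0.02 m/s); the robot touches nothing.
It fails at once if the narrow gauge is shifted by more than 25 mm (distance of spare_gauge from where it was at the start of the episode above 0.025 m).
It fails at once if another bystander (spool, flux bottle, spanner, tin, cutters) is shifted by more than 25 mm (distance of any of spool, flux, spanner, tin, cutters from where it was at the start of the episode above 0.025 m).
It fails at once if the reel is knocked over (angle between reel's own z axis and vertical above 0.7 rad).
It also fails if it takes over 69 s, if anything falls off the work surface, if the arm or the gripper's body presses on something with over 40 N, if the wrist force passes 120 N, or if a joint passes its speed limit or range.

## Robot

A 6-joint arm with a two-finger parallel gripper is mounted at the origin on the work surface. World frame = base frame: x ahead of the robot, y to its left, z up, the work surface at z = 0. Lengths are in m, angles in rad, forces in N, time in s.
With the tool pointing down it reaches from about 0.275 to 1 m from the base axis. Payload 8.4 kg.
Tool frame: the origin (TCP) lies midway between the tips of the shut fingers; the grasp point (between the pads) lies 19 mm behind it; z points along the fingers, y is the line along which they close (so a half turn about z gives the same grasp; the last joint's range is limited). The gripper opens to 85 mm and grips with 20 to 120 N. Pads are 22 mm wide; open, the fingers measure 114 mm over their backs; the gripper's body (76 mm by 85 mm) begins 54 mm behind the grasp point. The pads swing forward as they close: fully open they stand 13 mm farther back than shut.
Start: joints at [1.176, 0.353, 1.633, -0, 1.155, -0.002], TCP at [0.239, 0.577, 0.231] pointing down, gripper open.
Joint ranges: [-2.63, 2.63], [-0.92, 2.1], [0.06, 2.66], [-1.3, 4.44], [0, 2.69], [-3.02, 3.02]. Speed limits (rad/s): [2.22, 2.22, 2.79, 3.14, 3.14, 3.14].

## Interface

Orientations are given as a unit quaternion [x, y, z, w].
In Python, from workcell import read_state, snapshot, sign_off gives the robot as it stands. The module is installed in compiled form; this text tells all that it offers.
- The arm moves only by the tool servo_tool, never from a script. Its argument "increments" is a list of rows, each a list of 3 entries, a list of its own where there are three numbers: the shift along the tool's x, y, z in mm, then the turn, a rotation vector about the tool's x, y, z in degrees, then the closure in counts, from 0 (fully open) to 255 (shut). A call has 1 to 8 rows; each row shifts and turns the commanded pose from where the row before left it, along the tool's axes as they then stand; what a row does not reach is not made up. A row lasts 1/8 s, in which the tool goes at most 62.5 mm and 10.7 degrees, less where a joint would pass 70% of its speed; a pose out of reach is approached as far as the arm can. A call with a gripper value outside its range is refused whole. The fingers move at their own pace and stop on an object; "grip_force" is the grip in N (left out, the last holds). Time passes only in rows, so rows that do not move let the fingers close. It gives the time, the measured TCP pose, the force, the opening and the grip force at its end, in the units of the state.
- read_state(): the state, without advancing time (a new reading comes with each control period).
- snapshot(name): name is "scene" or "top" or "wrist"; returns a dict with "pixels" (400x640x3 uint8, blue, green, red), "fov_y" (degrees; the focal length in pixels is half the picture's height over the tangent of half this angle, whatever the lens; pixels are square), "cx", "cy" (the principal point, pixels), "eye" and "rotation" of the camera in the world; the wrist camera has in their place "T_tool_cam" (4x4, takes a point from camera to tool coordinates, whose origin is the TCP and whose axes are the flange's). Camera axes: x right, y up, looking along -z (the intrinsics and any distortion apply to the point x, -y, -z); pixel columns grow to the right and rows downward; lengths in m; the calibration is good to about 2 mm. The wrist camera is an equidistant fisheye: a pixel r from the principal point sees the ray r / f radians off the axis. A picture is of the moment at which its call begins: read the wrist's pose just before it. There is no depth.
- sign_off(): hands the job in; it is judged then, once.
The state is a dict: "time_s": time; "qpos": joint angles; "qvel": joint speeds; "tau": joint torques, N m; "position": TCP position; "ee_rot": TCP orientation; "wrist_force": force on the tool from outside, world axes, zero at the start; "torque": the same for the moment, N m; "grip_width": finger opening in m; "finger_force": force on a finger pad.
Only numpy, scipy, OpenCV 4.12 (cv2) and the standard library are available. Lean on these libraries where they do the work, as an engineer would, in place of code of your own. Each camera call takes 0.05 s, during which the arm holds its last target. There are 200 camera calls.

## Working session

There is one attempt and no reset: what is moved stays moved. The work goes in short steps, Python scripts to look and compute and a tool call to move; the robot and the scene stay as the last step left them, time stands still between calls to the robot, and variables do not carry over. Pictures are saved under pics/ and viewed, at most 10 in all, crops included, and the job is handed in when it is done.

Besides the shell and the picture viewer there is one more tool, called after "Call:" as name([rows], argument=value, ...), one row to a line, values as JSON. servo_tool: Moves the arm, as the interface text tells. Its arguments: {"type":"object","properties":{"increments":{"type":"array"},"grip_force":{"type":"number"}},"required":["increments"]}

```bash
mkdir -p pics
cat > h.py <<'E'
import numpy as np, cv2
from workcell import read_state, snapshot, sign_off
from scipy.spatial.transform import Rotation as R
def ray(c,u,v,st=None):
    f=200/np.tan(np.radians(c['fov_y']/2)); x=u-c['cx']; y=v-c['cy']
    if 'eye' in c:
        d=np.array([x/f,-y/f,-1]); return np.array(c['eye']), np.array(c['rotation'])@d
    r=np.hypot(x,y)+1e-9; t=r/f
    d=np.array([np.sin(t)*x/r,-np.sin(t)*y/r,-np.cos(t)])
    T=np.array(c['T_tool_cam']); M=R.from_quat(st['ee_rot']).as_matrix()
    return M@T[:3,3]+np.array(st['position']), M@T[:3,:3]@d
def onz(c,u,v,z,st=None):
    o,d=ray(c,u,v,st); return o+d*(z-o[2])/d[2]
def proj(c,p):
    f=200/np.tan(np.radians(c['fov_y']/2)); q=np.array(c['rotation']).T@(np.array(p)-c['eye'])
    return c['cx']+f*q[0]/-q[2], c['cy']-f*q[1]/-q[2]
E
python3 - <<'E'
from h import *
import pickle
s=read_state();print(s['position'],s['ee_rot'],s['time_s'])
for n in('scene','top'):
    c=snapshot(n);pickle.dump(c,open(n+'.pkl','wb'));cv2.imwrite(f'pics/{n}.png',c['pixels']);print(n,c['fov_y'],c['cx'],c['cy'],c['eye'],[k for k in c])
    print(np.array(c['rotation']).round(3))
c=snapshot('wrist');print(c['T_tool_cam'],c['fov_y'])
E
```

```text
[0.23903348 0.57694771 0.23056122] [ 1.95125484e-01  9.80778026e-01 -6.98446203e-04 -1.46654235e-04] 0.0
scene 55.80836209954388 318.49518451913485 196.7624221013446 [1.18628159 0.04849698 0.84700311] ['pixels', 'fov_y', 'cx', 'cy', 'eye', 'rotation']
[0.24  0.241 0.653 0.676]
top 53.0255271077894 319.2434415637184 200.49266790636796 [0.43612326 0.05014356 1.3264578 ] ['pixels', 'fov_y', 'cx', 'cy', 'eye', 'rotation']
[ 0.022 -0.034 -0.698  0.715]
[[-1.30185123e-03  9.50483189e-01  3.10773250e-01  8.02836552e-02]
 [ 9.99998996e-01  1.41147642e-03 -1.27857471e-04  1.08974407e-03]
 [-5.60175491e-04  3.10772772e-01 -9.50484072e-01 -1.44101944e-01]
 [ 0.00000000e+00  0.00000000e+00  0.00000000e+00  1.00000000e+00]] 65.70646984690485
```

View pics/top.png

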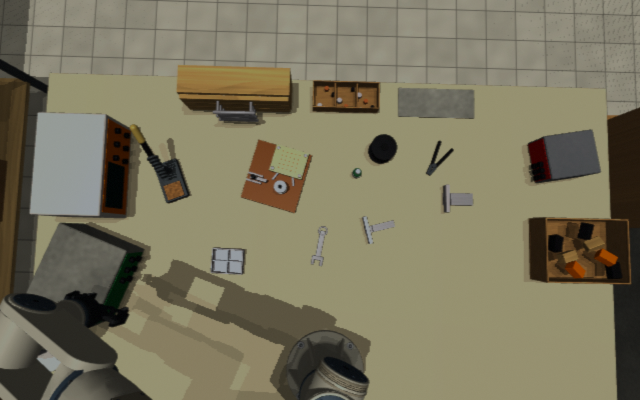

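View pics/scene.png

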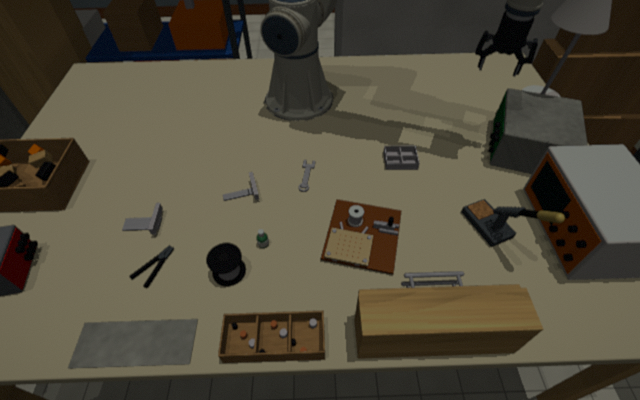

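Top: jig at (277,176), reel (281,186), latch post ~(250,178), narrow gauge (378,229), and wide gauge (458,199) with its bar at the left and its tip to the right (-y). The rotation is a quaternion. Next I measure from colour masks.

```bash
sed -i "s/np.array(c\['rotation'\])/R.from_quat(c['rotation']).as_matrix()/" h.py
python3 - <<'E'
from h import *
import pickle
c=pickle.load(open('top.pkl','rb'));im=c['pixels']
a=cv2.resize(im[130:225,225:325],None,fx=5,fy=5,interpolation=cv2.INTER_CUBIC)
b=cv2.resize(im[180:220,430:485],None,fx=5,fy=5,interpolation=cv2.INTER_CUBIC)
o=np.zeros((475,785,3),np.uint8);o[:,:500]=a;o[:200,505:780]=b;cv2.imwrite('pics/zoom.png',o)
h=cv2.cvtColor(im,cv2.COLOR_BGR2HSV)
roi=np.zeros(im.shape[:2],np.uint8);roi[130:225,225:325]=1
print(h[150,258],h[160,290],h[186,281],h[199,460],h[190,430],h[199,447])
brown=((h[...,0]<14)&(h[...,1]>120)&(h[...,2]>60)&(roi>0)).astype(np.uint8)
k=cv2.findContours(brown,0,2)[0];k=np.vstack([x for x in k if len(x)>15]);r=cv2.minAreaRect(k)
P=np.array([onz(c,*p,0.015)[:2] for p in cv2.boxPoints(r)]);print('board',P.round(4),np.linalg.norm(P-np.roll(P,1,0),axis=1).round(4))
E
```

```text
[ 12 182 108] [ 34  74 155] [108  17  73] [  8   8 123] [ 27  65 150] [  9  12 144]
board [[0.5484 0.2841]
 [0.7391 0.2353]
 [0.6908 0.0589]
 [0.5009 0.1098]] [0.1807 0.1968 0.1829 0.1967]
```

View pics/zoom.png

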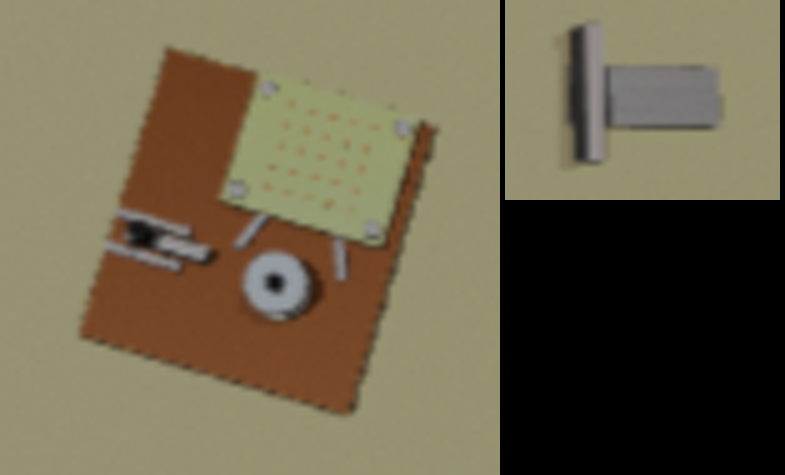

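The zoom shows the jig with the plate away from the robot, the reel in front of the mouth at about (280,187), and the latch post at (253,177). The wide gauge lies separately, bar top at about (447.5,198), tip to the right. Now computing positions.

```bash
cat >> h.py <<'E'
YAW=np.arctan2(-.0488-.0509,.1907+.1899)
_C=np.mean([[0.5484,0.2841],[0.7391,0.2353],[0.6908,0.0589],[0.5009,0.1098]],0)
def Rz(a): return np.array([[np.cos(a),-np.sin(a)],[np.sin(a),np.cos(a)]])
O=_C-Rz(YAW)@[-.01,.0275]
def toj(p): return Rz(YAW).T@(np.array(p)[:2]-O)
def fromj(p): return O+Rz(YAW)@np.array(p)
E
python3 - <<'E'
from h import *
import pickle
c=pickle.load(open('top.pkl','rb'));s=pickle.load(open('scene.pkl','rb'))
print('jig',O,np.degrees(YAW))
z=lambda x,y:(x/5-.4+225,y/5-.4+130)
w=lambda x,y:((x-505)/5-.4+430,y/5-.4+180)
r=onz(c,*z(275,284),.06);print('reel',r,'jig',toj(r))
l=onz(c,*z(142,234),.065);print('post',l,toj(l)); l=onz(c,*z(211,253),.037);print('latchend',toj(l))
for q in((260,72),(222,197),(384,246),(418,122)):print('plate',toj(onz(c,*z(*q),.028)))
for q in((580,22),(606,22),(607,160),(583,162)):print('bar',onz(c,*w(*q),.038))
for q in((607,66),(719,67),(719,128),(607,127)):print('blade',onz(c,*w(*q),.006))
print('scene check reel px',proj(s,[r[0],r[1],.06]),'mouth',proj(s,[*O,.028]))
for n,u,v in(('flux',357,172),('spool',382,149),('ngbar',368,230),('ngtip',394,225),('sp1',322,228),('sp2',317,263),('cut',430,174),('tin',228,261)):print(n,onz(c,u,v,.02)[:2].round(3))
E
```

```text
jig [0.62250497 0.14288854] -14.679076482018063
reel [0.57967838 0.15578385 0.06      ] jig [-0.04469648  0.00162194]
post [0.60887772 0.24027923 0.065     ] [-0.03786172  0.09075868]
latchend [-0.03475162  0.04952126]
plate [0.08964025 0.05405818]
plate [0.00336755 0.05442084]
plate [ 0.00169847 -0.05603843]
plate [ 0.08655484 -0.05466052]
bar [ 0.60301684 -0.3780242   0.038     ]
bar [ 0.60343141 -0.39504632  0.038     ]
bar [ 0.51349214 -0.39534     0.038     ]
bar [ 0.51183547 -0.37970954  0.038     ]
blade [ 0.57809835 -0.40665567  0.006     ]
blade [ 0.57922682 -0.48176204  0.006     ]
blade [ 0.5384512  -0.48141462  0.006     ]
blade [ 0.53736622 -0.40649212  0.006     ]
scene check reel px (np.float64(356.22573379381504), np.float64(209.63957669413975)) mouth (np.float64(352.07241232873037), np.float64(230.16746392893256))
flux [ 0.638 -0.094]
spool [ 0.717 -0.176]
ngbar [ 0.448 -0.133]
ngtip [ 0.467 -0.217]
sp1 [0.452 0.017]
sp2 [0.338 0.031]
cut [ 0.637 -0.336]
tin [0.339 0.318]
```

```bash
cat >> h.py <<'E'
def plan(p,ang=None,s=None):
    s=s or read_state(); M=R.from_quat(s['ee_rot']).as_matrix()
    d=M.T@(np.array(p)-s['position'])*1e3
    y=np.degrees(np.arctan2(M[1,1],M[0,1]))
    out='t=%.2f shift mm %s ydir %.2f'%(s['time_s'],d.round(1),y)
    # tilt fix for a tool pointing straight down
    if ang is not None:
        t=-((ang-y+90)%180-90)
        a=np.radians(y-t); T=np.array([[np.sin(a)*-1,np.cos(a),0],[np.cos(a),np.sin(a),0],[0,0,-1]])
        rv=R.from_matrix(M.T@T).as_rotvec(degrees=True)
        out+=' turn %.1f rotvec %s q6 %.2f'%(t,rv.round(1),s['qpos'][5])
    print(out)
E
python3 -c "
from h import *
plan([.580,.156,.2],105.3)"
```

```text
t=0.15 shift mm [-476.1 -258.5   31. ] ydir 67.49 turn -37.8 rotvec [ -0.1  -0.  -37.8] q6 -0.00
```

Call:
servo_tool([
  [[-40,-21.5,2.6],[0,0,0],75],
  [[-40,-21.5,2.6],[0,0,0],75],
  [[-40,-21.5,2.6],[0,0,0],75],
  [[-40,-21.5,2.6],[0,0,0],75],
  [[-40,-21.5,2.6],[0,0,0],75],
  [[-40,-21.5,2.6],[0,0,0],75],
  [[-40,-21.5,2.6],[0,0,0],75],
  [[-40,-21.5,2.6],[0,0,0],75],
])

```text
time_s: 1.15
position: [0.4698, 0.2947, 0.2103]
ee_rot: [0.195, 0.981, -0.0, -0.0]
wrist_force: [0.4, 0.2, 0.3]
grip_width: 0.0605
finger_force: 0.0
```

Call:
servo_tool([
  [[-39,-21.5,2.6],[0,0,0],75],
  [[-39,-21.5,2.6],[0,0,0],75],
  [[-39,-21.5,2.6],[0,0,0],75],
  [[-39,-21.5,2.6],[0,0,0],75],
  [[0,0,0],[0,0,-9.5],75],
  [[0,0,0],[0,0,-9.5],75],
  [[0,0,0],[0,0,-9.5],75],
  [[0,0,0],[0,0,-9.3],75],
])

```text
time_s: 2.15
position: [0.5801, 0.1567, 0.1998]
ee_rot: [-0.136, 0.991, -0.0, -0.0]
wrist_force: [-0.2, 0.8, 0.0]
grip_width: 0.0604
finger_force: 0.0
```

Run:
```python
from h import *
plan([.580,.156,.03],105.3)
s=read_state();c=snapshot('wrist');cv2.imwrite('pics/w1.png',c['pixels']);import pickle;pickle.dump((s,c),open('w1.pkl','wb'));print(s['grip_width'])
```

```text
t=2.15 shift mm [  0.2  -0.7 169.8] ydir 105.60 turn 0.3 rotvec [-0.  -0.   0.3] q6 -1.58
0.06039194197820909
```

View pics/w1.png

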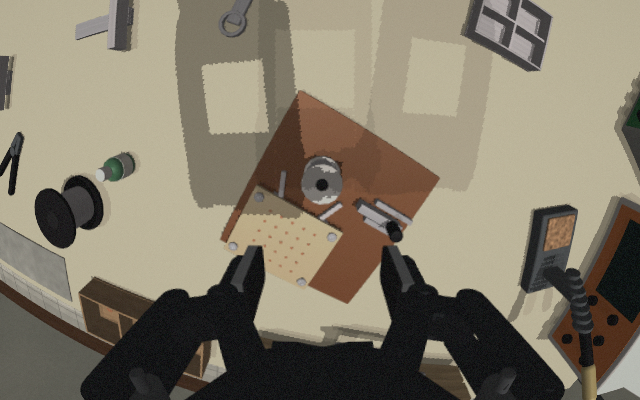

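The wrist view shows the reel hole at (321,184), plate front corners at about (342,235) and (259,185), and the latch post at (395,231). I compare these with the estimate.

Run:
```python
from h import *
import pickle
s,c=pickle.load(open('w1.pkl','rb'))
print('reel',onz(c,321,184,.06,s))
for q in((342,235),(259,185)):p=onz(c,*q,.028,s);print('plate',p,toj(p))
for q in((299,90),(440,178),(347,303),(221,240)):p=onz(c,*q,.015,s);print('board',p,toj(p))
```

```text
reel [0.58069346 0.15710743 0.06      ]
plate [0.64048685 0.1980942  0.028     ] [0.00340558 0.05796046]
plate [0.6081425  0.09543556 0.028     ] [-0.00186888 -0.04954365]
board [0.50043763 0.11092785 0.015     ] [-0.10998412 -0.06184995]
board [0.54866162 0.29038936 0.015     ] [-0.10881053  0.12397419]
board [0.7404091  0.23674524 0.015     ] [0.09027205 0.12067071]
board [0.69374032 0.06110457 0.015     ] [ 0.08963469 -0.0610632 ]
```

Call:
servo_tool([
  [[0,0,30],[0,0,0],75],
  [[0,0,30],[0,0,0],75],
  [[0,0,30],[0,0,0],75],
  [[0,0,30],[0,0,0],75],
  [[0,0,25],[0,0,0],75],
  [[0,0,15],[0,0,0],75],
  [[0,0,10],[0,0,0],75],
  [[0,0,0],[0,0,0],75],
])

```text
time_s: 3.2
position: [0.5801, 0.1568, 0.0298]
ee_rot: [-0.133, 0.991, -0.0, -0.0]
wrist_force: [0.5, -0.4, -0.1]
grip_width: 0.0606
finger_force: 0.0
```

Call:
servo_tool([
  [[0,0,0],[0,0,0],150],
  [[0,0,0],[0,0,0],180],
  [[0,0,0],[0,0,0],200],
  [[0,0,0],[0,0,0],200],
], grip_force=30)

```text
time_s: 3.7
position: [0.5809, 0.1571, 0.031]
ee_rot: [-0.133, 0.991, 0.0, 0.001]
wrist_force: [-0.9, 0.2, 6.7]
grip_width: 0.0385
finger_force: 30.1
```

Run:
```python
from h import *
plan([.42,.09,.12]);s=read_state();print(s['grip_width'],s['finger_force'],s['position'],s['wrist_force'])
```

```text
t=3.70 shift mm [172.8 -22.3 -89.3] ydir 105.29
0.038457452719671804 30.08989155292511 [0.580914   0.15708396 0.03096485] [-0.91321621  0.24046238  6.67124696]
```

Call:
servo_tool([
  [[0,0,-15],[0,0,0],200],
  [[0,0,-35],[0,0,0],200],
  [[0,0,-40],[0,0,0],200],
  [[25,-3,0],[0,0,0],200],
  [[40,-5,0],[0,0,0],200],
  [[45,-6,0],[0,0,0],200],
  [[40,-5,0],[0,0,0],200],
  [[23,-3,0],[0,0,0],200],
])

```text
time_s: 4.7
position: [0.4169, 0.0892, 0.1205]
ee_rot: [-0.133, 0.991, -0.0, -0.0]
wrist_force: [0.9, 0.1, -0.9]
grip_width: 0.0387
finger_force: 30.4
```

Call:
servo_tool([
  [[0,0,30],[0,0,0],200],
  [[0,0,35],[0,0,0],200],
  [[0,0,22],[0,0,0],200],
  [[0,0,9],[0,0,0],200],
  [[0,0,4],[0,0,0],200],
  [[0,0,2],[0,0,0],200],
  [[0,0,0],[0,0,0],200],
])

```text
time_s: 5.58
position: [0.4196, 0.0901, 0.0186]
ee_rot: [-0.133, 0.991, 0.0, 0.0]
wrist_force: [0.3, 0.4, -1.9]
grip_width: 0.0385
finger_force: 30.4
```

Call:
servo_tool([
  [[0,0,2],[0,0,0],200],
  [[0,0,0.5],[0,0,0],200],
  [[0,0,0],[0,0,0],200],
])

```text
time_s: 5.95
position: [0.4196, 0.09, 0.016]
ee_rot: [-0.133, 0.991, -0.0, 0.0]
wrist_force: [-0.3, -0.4, 4.9]
grip_width: 0.0386
finger_force: 30.8
```

Call:
servo_tool([
  [[0,0,0],[0,0,0],120],
  [[0,0,0],[0,0,0],75],
  [[0,0,0],[0,0,0],75],
  [[0,0,-10],[0,0,0],75],
  [[0,0,-30],[0,0,0],75],
  [[0,0,-40],[0,0,0],75],
  [[0,0,-45],[0,0,0],75],
  [[0,0,0],[0,0,0],75],
])

```text
time_s: 6.95
position: [0.4214, 0.0905, 0.144]
ee_rot: [-0.133, 0.991, 0.0, 0.003]
wrist_force: [1.7, -0.6, -0.3]
grip_width: 0.0602
finger_force: 0.0
```

Run:
```python
from h import *
plan([.558,-.387,.16],90.6)
c=snapshot('top');import pickle;pickle.dump(c,open('top2.pkl','wb'))
u,v=proj(c,[.42,.09,.045]);print(u,v);u,v=int(u),int(v)
cv2.imwrite('pics/reel.png',cv2.resize(c['pixels'][v-40:v+40,u-50:u+50],None,fx=5,fy=5))
```

```text
t=6.95 shift mm [  -5.9 -496.6  -15.7] ydir 105.30 turn 14.7 rotvec [ 0.   0.4 14.7] q6 -1.63
299.17795628678203 237.32549705605538
```

Call:
servo_tool([
  [[0,-45,-3],[0,0,0],75],
  [[-1,-50,-4],[0,0,0],75],
  [[-1,-50,-4],[0,0,0],75],
  [[-1,-50,-5],[0,0,0],75],
  [[-1,-50,0],[0,0,0],75],
  [[-1,-50,0],[0,0,0],75],
  [[-1,-50,0],[0,0,0],75],
  [[0,-50,0],[0,0,0],75],
])

```text
time_s: 8.0
position: [0.5286, -0.2907, 0.1549]
ee_rot: [-0.133, 0.991, 0.001, -0.001]
wrist_force: [0.3, 0.6, -0.5]
grip_width: 0.0605
finger_force: 0.0
```

Call:
servo_tool([
  [[0,-50,0],[0,0,0],75],
  [[0,-51,0],[0,0,0],75],
  [[0,0,0],[0,0.4,7.5],75],
  [[0,0,0],[0,0,7.2],75],
  [[0,0,0],[0,0,0],75],
])

```text
time_s: 8.62
position: [0.555, -0.3864, 0.1547]
ee_rot: [-0.006, 1.0, 0.0, -0.005]
wrist_force: [0.4, 0.1, 0.2]
grip_width: 0.06
finger_force: 0.0
```

Run:
```python
from h import *
plan([.558,-.387,.012],90.6)
import pickle
s=read_state();c=snapshot('wrist');cv2.imwrite('pics/w2.png',c['pixels']);pickle.dump((s,c),open('w2.pkl','wb'))
c=snapshot('top');pickle.dump(c,open('top3.pkl','wb'))
h=cv2.cvtColor(c['pixels'],cv2.COLOR_BGR2HSV)
u,v=map(int,proj(c,[.42,.09,.045]));sub=h[v-12:v+13,u-12:u+13]
m=(sub[...,1]<50).astype(np.uint8);n,l,st,ce=cv2.connectedComponentsWithStats(m)
for i in range(1,n):
  if st[i,4]>15:print('reel blob',st[i],ce[i]+[u-12,v-12],onz(c,*(ce[i]+[u-12,v-12]),.045))
```

```text
t=8.62 shift mm [ -4.3  -0.6 142.7] ydir 90.63 turn 0.0 rotvec [ 0.  -0.5  0. ] q6 -2.19
reel blob [  6   6  14  13 144] [299.59027778 237.29166667] [0.42013582 0.08869256 0.045     ]
```

View pics/w2.png

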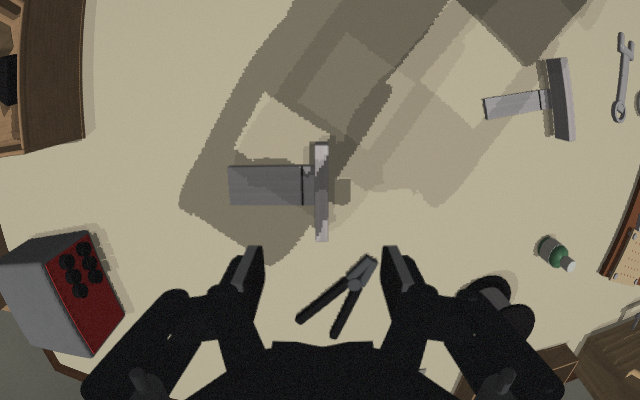

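The reel stands where I put it. The wide gauge's bar top spans about (321,142)–(321,241), its tip is to the left and the scribed line is at x≈303.

Run:
```python
from h import *
import pickle
s,c=pickle.load(open('w2.pkl','rb'))
for q in((315,142),(328,142),(328,241),(316,241)):print('bar',onz(c,*q,.038,s))
for q in((303,165),(303,206),(229,165),(229,206)):print('line/tip',onz(c,*q,.006,s))
```

```text
bar [ 0.51089671 -0.39156617  0.038     ]
bar [ 0.51079345 -0.38054913  0.038     ]
bar [ 0.60288462 -0.379134    0.038     ]
bar [ 0.6029884  -0.39035386  0.038     ]
line/tip [ 0.53763213 -0.4037331   0.006     ]
line/tip [ 0.57963023 -0.40404904  0.006     ]
line/tip [ 0.53740433 -0.47793572  0.006     ]
line/tip [ 0.5806527  -0.48125834  0.006     ]
```

Call:
servo_tool([
  [[-3,0,30],[0,-0.5,0],75],
  [[0,0,35],[0,0,0],75],
  [[0,0,35],[0,0,0],75],
  [[0,0,25],[0,0,0],75],
  [[0,0,12],[0,0,0],75],
  [[0,0,5],[0,0,0],130],
  [[0,0,0],[0,0,0],180],
  [[0,0,0],[0,0,0],255],
], grip_force=50)

```text
time_s: 9.72
position: [0.5595, -0.3874, 0.0158]
ee_rot: [-0.005, 1.0, -0.001, 0.002]
wrist_force: [0.8, 0.1, -2.1]
grip_width: 0.0112
finger_force: 48.9
```

Call:
servo_tool([
  [[0,0,0],[0,0,0],255],
  [[0,0,0],[0,0,0],255],
  [[0,0,0],[0,0,0],255],
])

```text
time_s: 10.1
position: [0.5595, -0.3874, 0.0157]
ee_rot: [-0.005, 1.0, -0.001, 0.002]
wrist_force: [-0.4, 1.9, 5.3]
grip_width: 0.0107
finger_force: 50.2
```

Call:
servo_tool([
  [[0,0,-15],[0,0,0],255],
  [[0,0,-40],[0,0,0],255],
  [[0,0,-45],[0,0,0],255],
  [[0,0,-40],[0,0,0],255],
  [[0,0,0],[0,0,0],255],
])

```text
time_s: 10.72
position: [0.5603, -0.3881, 0.159]
ee_rot: [-0.005, 1.0, -0.003, 0.004]
wrist_force: [0.3, -0.9, -3.4]
grip_width: 0.0112
finger_force: 49.1
```

Run:
```python
from h import *
p=fromj([-.150,.002]);print(p);plan([*p,.12],165.3);s=read_state();print(s['position'],s['wrist_force'],s['grip_width'])
```

```text
[0.47790773 0.18283397]
t=10.72 shift mm [ 76.7 572.   35.4] ydir 90.59 turn -74.7 rotvec [ -0.5   0.2 -74.7] q6 -2.19
[ 0.56027871 -0.38812841  0.15897987] [ 0.28106227 -0.8725685  -3.37225376] 0.011180096315529202
```

Call:
servo_tool([
  [[4,30,0],[0,0,0],255],
  [[7,50,0],[0,0,0],255],
  [[7,50,0],[0,0,0],255],
  [[7,50,0],[0,0,0],255],
  [[7,50,0],[0,0,0],255],
  [[7,50,0],[0,0,0],255],
  [[7,50,0],[0,0,0],255],
  [[7,50,0],[0,0,0],255],
])

```text
time_s: 11.72
position: [0.5001, -0.0059, 0.153]
ee_rot: [-0.005, 1.0, -0.001, 0.0]
wrist_force: [1.5, 0.2, -2.8]
grip_width: 0.0109
finger_force: 49.3
```

Call:
servo_tool([
  [[7,50,0],[0,0,0],255],
  [[7,50,0],[0,0,0],255],
  [[6,50,0],[0,0,0],255],
  [[3,42,0],[0,0,0],255],
  [[0,0,0],[-0.5,0.2,-9.4],255],
  [[0,0,0],[0,0,-9.4],255],
  [[0,0,0],[0,0,-9.4],255],
  [[0,0,0],[0,0,-9.4],255],
])

```text
time_s: 12.72
position: [0.4755, 0.184, 0.1525]
ee_rot: [-0.33, 0.944, 0.004, -0.001]
wrist_force: [-0.0, -0.3, -3.2]
grip_width: 0.0109
finger_force: 49.6
```

Call:
servo_tool([
  [[0,0,0],[0,0,-9.4],255],
  [[0,0,0],[0,0,-9.4],255],
  [[0,0,0],[0,0,-9.4],255],
  [[0,0,0],[0,0,-8.9],255],
  [[0,0,0],[0,0,0],255],
  [[0,0,0],[0,0,0],255],
])

```text
time_s: 13.48
position: [0.4761, 0.1841, 0.1531]
ee_rot: [-0.609, 0.793, 0.004, 0.001]
wrist_force: [0.1, 0.0, -3.4]
grip_width: 0.0112
finger_force: 49.6
```

Run:
```python
from h import *
import pickle
p=fromj([-.150,.002]);plan([*p,.12],165.3)
s=read_state();c=snapshot('wrist');cv2.imwrite('pics/w3.png',c['pixels']);pickle.dump((s,c),open('w3.pkl','wb'));print(s['position'])
```

```text
t=13.47 shift mm [ 1.  -2.3 33.1] ydir 165.10 turn -0.2 rotvec [ 0.3  0.3 -0.2] q6 -2.53
[0.47607877 0.18411738 0.15309925]
```

View pics/w3.png

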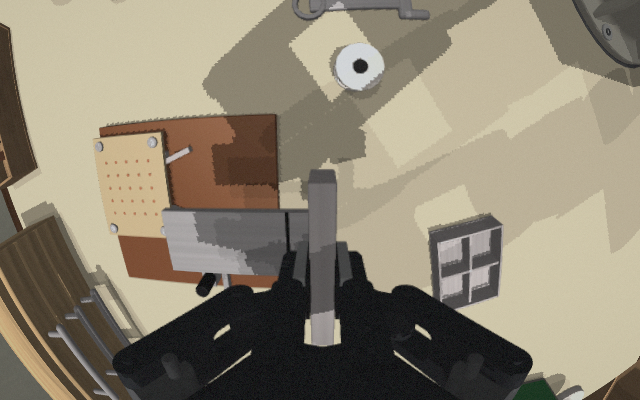

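The gauge is held level with its tip (165,208)–(175,272) towards the jig. The plate's front right corner is at (164,132), board corners at (277,114) and (100,127), and the reel stands at (360,66).

Run:
```python
from h import *
import pickle
s,c=pickle.load(open('w3.pkl','rb'))
zb=s['position'][2]-.0157+.006
print('tcp',toj(s['position']))
for q in((164,209),(173,272),(287,212),(308,212)):p=onz(c,*q,zb,s);print('blade',toj(p))
for q in((311,171),(335,171),(309,345),(336,345)):p=onz(c,*q,zb+.032,s);print('bar',toj(p))
for q,z in(((164,132),.028),((95,138),.028),((277,114),.015),((100,127),.015),((280,209),.015)):p=onz(c,*q,z,s);print('jig',p[:2],toj(p))
```

```text
tcp [-0.15209449  0.00277806]
blade [-0.06083591 -0.01855242]
blade [-0.05762061  0.02431457]
blade [-0.13375881 -0.01696104]
blade [-0.14498382 -0.01691072]
bar [-0.14797938 -0.04710076]
bar [-0.15765551 -0.04703958]
bar [-0.14486016  0.04863648]
bar [-0.15951148  0.04880506]
jig [0.60533469 0.09337327] [-0.00406245 -0.05225014]
jig [0.69198885 0.06921607] [ 0.0858849  -0.05366029]
jig [0.49795357 0.11170128] [-0.11258309 -0.06173123]
jig [0.6911138  0.05884582] [ 0.08766628 -0.0639138 ]
jig [0.52195554 0.20018019] [-0.1117855   0.02994197]
```

Call:
servo_tool([
  [[0,0,30],[0.3,0.3,0],255],
  [[0,0,40],[0,0,0],255],
  [[0,0,30],[0,0,0],255],
  [[0,0,15],[0,0,0],255],
  [[0,0,3],[0,0,0],255],
  [[0,0,0],[0,0,0],255],
])

```text
time_s: 14.28
position: [0.4772, 0.1848, 0.0363]
ee_rot: [-0.611, 0.792, -0.0, 0.001]
wrist_force: [-0.6, 0.1, -3.2]
grip_width: 0.0111
finger_force: 49.6
```

Run:
```python
from h import *
p=fromj([-.110,.0025]);plan([*p,.032],165.1);s=read_state();print(s['position'],toj(s['position']),s['wrist_force'])
```

```text
t=14.28 shift mm [  1.2 -41.2   4.4] ydir 165.27 turn 0.2 rotvec [-0.1  0.1  0.2] q6 -2.52
[0.47721407 0.18482945 0.03631475] [-0.15117668  0.00375458] [-0.55312268  0.1231128  -3.21987877]
```

Call:
servo_tool([
  [[0.6,-10,2],[0,0,0],255],
  [[0.6,-15,2],[0,0,0],255],
  [[0,-12,0.5],[0,0,0],255],
  [[0,-4,0],[0,0,0],255],
  [[0,0,0],[0,0,0],255],
])

```text
time_s: 14.9
position: [0.5162, 0.1728, 0.0311]
ee_rot: [-0.611, 0.792, -0.0, 0.001]
wrist_force: [-0.1, 0.2, -2.7]
grip_width: 0.011
finger_force: 49.7
```

Run:
```python
from h import *
import pickle
s=read_state();c=snapshot('wrist');cv2.imwrite('pics/w4.png',cv2.resize(c['pixels'][90:390,60:400],None,fx=2,fy=2,interpolation=cv2.INTER_CUBIC));pickle.dump((s,c),open('w4.pkl','wb'));print(s['position'],toj(s['position']),s['wrist_force'])
```

```text
[0.51617878 0.17284601 0.03112668] [-0.11044711  0.00203611] [-0.09987897  0.21479498 -2.65201181]
```

View pics/w4.png

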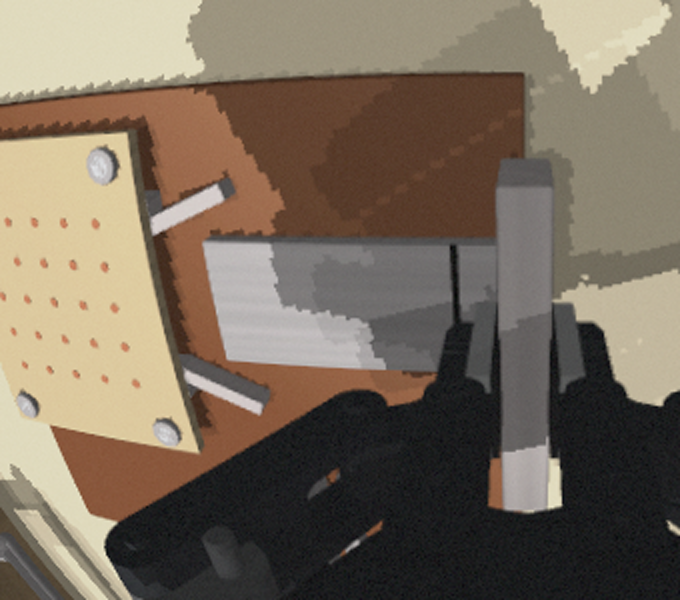

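The blade tip corners are at (205,240) and (228,360), between the guide ends at (232,192) and (265,408). Plate front corners are at (130,132) and (200,452).

Run:
```python
from h import *
import pickle
s,c=pickle.load(open('w4.pkl','rb'))
f=lambda q,z:toj(onz(c,q[0]/2+60-.25,q[1]/2+90-.25,z,s)).round(4)
print('tip',f((205,240),.0214),f((228,360),.0214),'line',f((452,245),.0214),f((458,322),.0214))
print('plate',f((128,132),.028),f((200,452),.028),'guide ends',f((235,190),.023),f((228,178),.023),f((268,398),.023),f((262,414),.023))
print('guide roots inner',f((152,232),.023),f((187,362),.023))
print('plate edge mid',f((152,232),.028))
```

```text
tip [-0.0173 -0.0183] [-0.0166  0.0223] line [-0.0913 -0.0175] [-0.0919  0.0058]
plate [-0.0001 -0.0526] [0.001  0.0575] guide ends [-0.0309 -0.0338] [-0.0291 -0.0373] [-0.029   0.0347] [-0.0253  0.0415]
guide roots inner [ 0.0006 -0.0212] [-0.0014  0.0235]
plate edge mid [-0.0031 -0.0231]
```

Call:
servo_tool([
  [[0,-8,0],[0,0,0],255],
  [[0,-8,0],[0,0,0],255],
  [[0,-8,0],[0,0,0],255],
  [[0,-8,0],[0,0,0],255],
  [[0,0,0],[0,0,0],255],
])

```text
time_s: 15.58
position: [0.5477, 0.1648, 0.0313]
ee_rot: [-0.611, 0.792, -0.0, 0.001]
wrist_force: [0.1, 0.1, -3.1]
grip_width: 0.011
finger_force: 49.6
```

Call:
servo_tool([
  [[0,-8,0],[0,0,0],255],
  [[0,-8,0],[0,0,0],255],
  [[0,-8,0],[0,0,0],255],
  [[0,-8,0],[0,0,0],255],
  [[0,0,0],[0,0,0],255],
])

```text
time_s: 16.2
position: [0.5787, 0.1567, 0.0313]
ee_rot: [-0.611, 0.792, -0.0, 0.001]
wrist_force: [0.3, 0.1, -2.4]
grip_width: 0.0111
finger_force: 49.6
```

Run:
```python
from h import *
s=read_state();print(s['position'],toj(s['position']),s['wrist_force'],s['torque'])
```

```text
[0.57867384 0.15666724 0.03132267] [-0.04589209  0.00222195] [ 0.27420088  0.09174089 -2.42510667] [ 0.02585688  0.07969208 -0.01404462]
```

Call:
servo_tool([
  [[0,0,0.4],[0,0,0],255],
  [[0,0,0],[0,0,0],190],
  [[0,0,0],[0,0,0],150],
  [[0,0,0],[0,0,0],150],
  [[0,0,-10],[0,0,0],150],
  [[0,0,-20],[0,0,0],150],
  [[0,0,-25],[0,0,0],150],
  [[0,0,0],[0,0,0],200],
])

```text
time_s: 17.2
position: [0.5797, 0.1573, 0.0891]
ee_rot: [-0.611, 0.792, -0.001, 0.003]
wrist_force: [0.5, 0.5, -0.7]
grip_width: 0.0191
finger_force: 0.0
```

Call:
servo_tool([
  [[0,20,0],[0,0,0],255],
  [[0,25,0],[0,0,0],255],
  [[0,5,10],[0,0,0],255],
  [[0,0,25],[0,0,0],255],
  [[0,0,20],[0,0,0],255],
  [[0,0,5],[0,0,0],255],
  [[0,0,0],[0,0,0],255],
])

```text
time_s: 18.08
position: [0.5298, 0.1694, 0.0256]
ee_rot: [-0.611, 0.792, -0.0, 0.001]
wrist_force: [-0.7, -1.4, -0.6]
grip_width: 0.0001
finger_force: 0.0
```

Run:
```python
from h import *
import pickle
s=read_state();c=snapshot('wrist');cv2.imwrite('pics/w5.png',cv2.resize(c['pixels'][90:390,60:400],None,fx=2,fy=2,interpolation=cv2.INTER_CUBIC));pickle.dump((s,c),open('w5.pkl','wb'));print(s['position'],toj(s['position']),s['wrist_force'])
```

```text
[0.52975597 0.16938572 0.02556097] [-0.09643622  0.00212928] [-0.68732287 -1.3922865  -0.59729813]
```

View pics/w5.png

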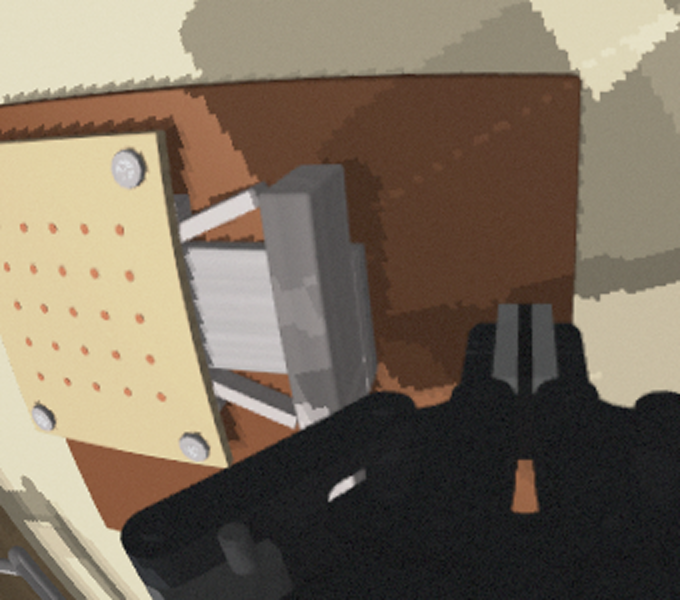

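Call:
servo_tool([
  [[0,-10,0],[0,0,0],255],
  [[0,-10,0],[0,0,0],255],
  [[0,-6,0],[0,0,0],255],
  [[0,-5,0],[0,0,0],255],
  [[0,-5,0],[0,0,0],255],
  [[0,-5,0],[0,0,0],255],
  [[0,-5,0],[0,0,0],255],
  [[0,0,0],[0,0,0],255],
])

```text
time_s: 19.12
position: [0.5739, 0.1577, 0.0258]
ee_rot: [-0.611, 0.792, -0.0, 0.001]
wrist_force: [-1.9, 0.2, 0.5]
grip_width: -0.0001
finger_force: 0.5
```

Run:
```python
from h import *
import pickle
s=read_state();c=snapshot('wrist');cv2.imwrite('pics/w6.png',cv2.resize(c['pixels'][90:390,60:400],None,fx=2,fy=2,interpolation=cv2.INTER_CUBIC));pickle.dump((s,c),open('w6.pkl','wb'));print(s['position'],toj(s['position']),s['wrist_force'])
```

```text
[0.57394568 0.15774662 0.02576785] [-0.05073945  0.00206796] [-1.8897721   0.19265728  0.49178568]
```

View pics/w6.png

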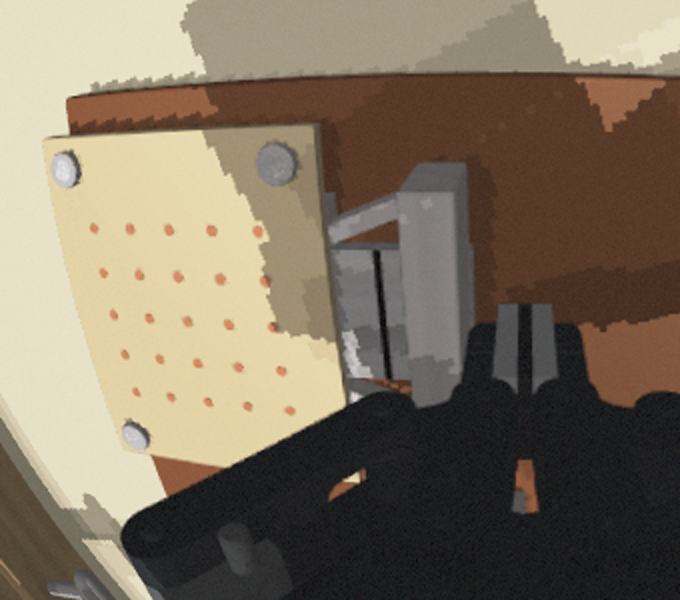

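The line is visible from (377,250) to (390,378), and the plate edge runs from (318,125) to (346,395). The fingers touch the bar.

Run:
```python
from h import *
import pickle
s,c=pickle.load(open('w6.pkl','rb'))
f=lambda q,z:toj(onz(c,q[0]/2+60-.25,q[1]/2+90-.25,z,s)).round(4)
print('line',f((377,250),.021),f((390,378),.021),'plate top',f((317,124),.028),f((328,250),.028),f((343,385),.028))
print('bot',f((322,124),.023),f((332,250),.023),f((348,385),.023))
print('blade edge',f((340,248),.021),f((400,380),.021),'bar',f((400,193),.053),f((455,193),.053))
```

```text
line [-0.0121 -0.0178] [-0.0119  0.0222] plate top [-0.0011 -0.0529] [-0.0009 -0.0205] [0.0003 0.0207]
bot [-0.0007 -0.052 ] [-0.0002 -0.0185] [0.0006 0.024 ]
blade edge [-0.0019 -0.0183] [-0.0148  0.0228] bar [-0.0262 -0.0427] [-0.0373 -0.0427]
```

Call:
servo_tool([
  [[0,-2,0],[0,0,0],255],
  [[0,-2,0],[0,0,0],255],
  [[0,-2,0],[0,0,0],255],
  [[0,-2,0],[0,0,0],255],
  [[0,-2,0],[0,0,0],255],
  [[0,-1,0],[0,0,0],255],
  [[0,0,0],[0,0,0],255],
  [[0,0,0],[0,0,0],255],
])

```text
time_s: 20.18
position: [0.585, 0.1551, 0.026]
ee_rot: [-0.611, 0.792, -0.0, 0.001]
wrist_force: [0.3, 0.7, -0.5]
grip_width: 0.0001
finger_force: 0.1
```

Run:
```python
from h import *
import pickle
s=read_state();c=snapshot('wrist');cv2.imwrite('pics/w7.png',cv2.resize(c['pixels'][140:300,160:360],None,fx=4,fy=3.75,interpolation=cv2.INTER_CUBIC)[:600]);pickle.dump((s,c),open('w7.pkl','wb'));print(s['position'],toj(s['position']),s['wrist_force'])
```

```text
[0.58501885 0.1550565  0.02601508] [-0.03934601  0.00227164] [ 0.3415256   0.6547393  -0.45985915]
```

View pics/w7.png

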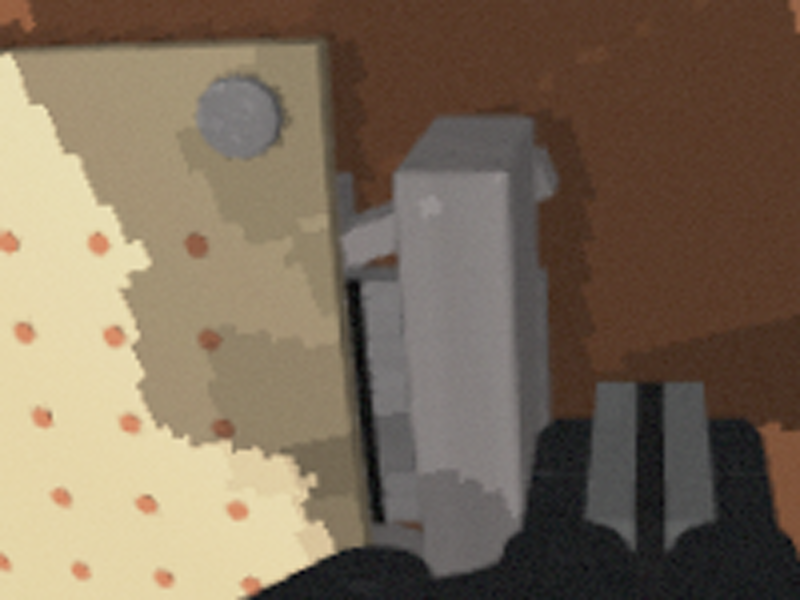

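Run:
```python
from h import *
import pickle
s,c=pickle.load(open('w7.pkl','rb'))
f=lambda q,z:toj(onz(c,q[0]/4+160-.4,q[1]/3.75+140-.4,z,s)).round(4)
print('line right edge (x-1mm)',f((361,290),.021),f((383,515),.021),'left vis',f((346,290),.021))
print('plate top',f((319,45),.028),f((338,290),.028),f((358,510),.028),'bar',f((396,172),.053),f((510,172),.053))
p=[-.037,.09];print('post',fromj(p));plan([*fromj([-.10,.002]),.12])
```

```text
line right edge (x-1mm) [-0.0014 -0.0163] [-0.0009  0.0213] left vis [ 0.0007 -0.0163]
plate top [-0.0004 -0.0524] [-0.0002 -0.0191] [0.0007 0.016 ] bar [-0.0143 -0.0428] [-0.0258 -0.0427]
post [0.60951906 0.23932695]
t=20.23 shift mm [  0.2  60.5 -94.1] ydir 165.30
```

The line is level with the edge to within 1 mm. Now the latch.

Call:
servo_tool([
  [[0,6,0],[0,0,0],255],
  [[0,5,-10],[0,0,0],255],
  [[0,0,-40],[0,0,0],255],
  [[0,0,-45],[0,0,0],255],
  [[-30,-3,0],[0,0,0],255],
  [[-40,-5,0],[0,0,0],255],
  [[-40,-5,0],[0,0,0],255],
  [[-14,0,0],[0,0,0],255],
])

```text
time_s: 21.22
position: [0.6184, 0.2765, 0.1218]
ee_rot: [-0.611, 0.791, -0.0, 0.002]
wrist_force: [-0.1, -1.0, -0.9]
grip_width: 0.0002
finger_force: 0.0
```

Run:
```python
from h import *
import pickle
plan([*fromj([-.037,.126]),.046],165.3)
s=read_state();c=snapshot('top');pickle.dump(c,open('top4.pkl','wb'));print(toj(s['position']))
```

```text
t=21.23 shift mm [ 2.4 -0.6 75.8] ydir 165.38 turn 0.1 rotvec [-0.1  0.1  0.1] q6 -2.47
[-0.03780696  0.12822581]
```

Call:
servo_tool([
  [[0,0,35],[0,0,0],255],
  [[0,0,30],[0,0,0],255],
  [[0,0,10],[0,0,0],255],
  [[6,0,0],[0,0,0],255],
  [[6,0,0],[0,0,0],255],
  [[6,0,0],[0,0,0],255],
  [[6,0,0],[0,0,0],255],
  [[0,0,0],[0,0,0],255],
])

```text
time_s: 22.28
position: [0.612, 0.2507, 0.0464]
ee_rot: [-0.611, 0.792, -0.0, 0.001]
wrist_force: [0.8, -0.7, 0.6]
grip_width: -0.0001
finger_force: 0.0
```

Call:
servo_tool([
  [[5,0,0],[0,0,0],255],
  [[5,0,0],[0,0,0],255],
  [[5,0,0],[0,0,0],255],
  [[5,0,0],[0,0,0],255],
  [[4,0,0],[0,0,0],255],
  [[3,0,0],[0,0,0],255],
  [[0,0,0],[0,0,0],255],
])

```text
time_s: 23.15
position: [0.6048, 0.2247, 0.0458]
ee_rot: [-0.611, 0.792, -0.0, 0.0]
wrist_force: [1.3, 0.2, -0.7]
grip_width: 0.0002
finger_force: 0.0
```

Run:
```python
from h import *
s=read_state();print(toj(s['position']),s['position'][2],Rz(YAW).T@s['wrist_force'][:2])
```

```text
[-0.03784745  0.07466841] 0.04580113477373361 [1.25181065 0.52361933]
```

Call:
servo_tool([
  [[1,0,0],[0,0,0],255],
  [[1,0,0],[0,0,0],255],
  [[0,0,0],[0,0,0],255],
])

```text
time_s: 23.52
position: [0.6044, 0.2232, 0.0458]
ee_rot: [-0.611, 0.792, -0.0, 0.001]
wrist_force: [0.2, 0.7, -1.3]
grip_width: 0.0001
finger_force: 0.4
```

Call:
servo_tool([
  [[1,0,0],[0,0,0],255],
  [[1,0,0],[0,0,0],255],
  [[0,0,0],[0,0,0],255],
])

```text
time_s: 23.9
position: [0.604, 0.2213, 0.0459]
ee_rot: [-0.611, 0.792, -0.0, 0.001]
wrist_force: [-0.3, 2.6, -0.2]
grip_width: 0.0001
finger_force: 1.0
```

Call:
servo_tool([
  [[1,0,0],[0,0,0],255],
  [[1,0,0],[0,0,0],255],
  [[0,0,0],[0,0,0],255],
])

```text
time_s: 24.28
position: [0.604, 0.221, 0.0461]
ee_rot: [-0.611, 0.792, 0.0, 0.002]
wrist_force: [0.4, 10.7, -3.6]
grip_width: 0.0007
finger_force: 5.1
```

Call:
servo_tool([
  [[1,0,0],[0,0,0],255],
  [[1,0,0],[0,0,0],255],
  [[0,0,0],[0,0,0],255],
])

```text
time_s: 24.65
position: [0.6041, 0.2207, 0.0462]
ee_rot: [-0.61, 0.792, 0.001, 0.003]
wrist_force: [0.3, 19.6, -6.0]
grip_width: 0.0
finger_force: 9.1
```

At the stop. Backing off, rising and moving clear, then a final check.

Call:
servo_tool([
  [[-6,0,0],[0,0,0],255],
  [[-15,0,0],[0,0,0],255],
  [[-10,0,-20],[0,0,0],255],
  [[0,0,-40],[0,0,0],255],
  [[0,0,-45],[0,0,0],255],
  [[0,40,0],[0,0,0],255],
  [[0,50,0],[0,0,0],255],
  [[0,50,0],[0,0,0],255],
])

```text
time_s: 25.65
position: [0.4744, 0.2833, 0.1511]
ee_rot: [-0.611, 0.792, -0.0, 0.001]
wrist_force: [0.1, 1.2, 0.5]
grip_width: 0.0001
finger_force: 0.0
```

Call:
servo_tool([
  [[-40,30,0],[0,0,0],255],
  [[-50,0,0],[0,0,0],255],
  [[-50,0,0],[0,0,0],255],
  [[0,0,0],[0,0,0],255],
  [[0,0,0],[0,0,0],255],
])

```text
time_s: 26.28
position: [0.4815, 0.4254, 0.1505]
ee_rot: [-0.611, 0.792, -0.0, 0.0]
wrist_force: [0.1, -0.6, 0.2]
grip_width: 0.0
finger_force: 0.0
```

Run:
```python
from h import *
c=snapshot('top');im=c['pixels'];h=cv2.cvtColor(im,cv2.COLOR_BGR2HSV)
def blob(name,m,box,z,amin=4):
    u0,v0,u1,v1=box;n,l,st,ce=cv2.connectedComponentsWithStats(m[v0:v1,u0:u1].astype(np.uint8))
    for i in range(1,n):
        if st[i,4]>=amin:
            q=ce[i]+[u0,v0];p=onz(c,*q,z);print(name,st[i,2:],q.round(1),p[:2].round(3),'jig',toj(p).round(4))
blob('dark(post)',h[...,2]<45,(235,150,300,200),.065)
blob('grey bar',(h[...,1]<45)&(h[...,2]>70),(245,150,310,200),.045,15)
u,v=map(int,proj(c,[.42,.09,.045]));blob('reel',h[...,1]<50,(u-12,v-12,u+13,v+13),.045,15)
print(read_state()['position'],read_state()['time_s'])
```

```text
dark(post) [ 4  5 17] [265.4 179.9] [0.599 0.201] jig [-0.0376  0.05  ]
grey bar [15  5 26] [254.9 174. ] [0.62  0.238] jig [-0.0269  0.0908]
grey bar [ 28  13 164] [283.2 178.5] [0.607 0.146] jig [-0.0155 -0.0006]
grey bar [15  5 26] [253.2 180.8] [0.597 0.242] jig [-0.0495  0.0897]
grey bar [11  6 35] [273.1 182.7] [0.593 0.178] jig [-0.0377  0.0265]
reel [ 14  13 141] [299.6 237.3] [0.42  0.089] jig [-0.1821 -0.1037]
[0.48149444 0.42495153 0.15061204] 26.325
```

```bash
python3 -c "
from workcell import sign_off
print(sign_off())"
```

```text
the job is handed in; nothing more can be done
None
```

Job handed in at about 26 s: the reel stands upright on the bench, the wide gauge's line measured within about 1 mm of the plate's front edge, and the latch is at its stop; the hand-in gave no verdict.

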